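Cap a free-spinning jar in the square nest

TASK

Close the square jar with the blue cap, which stands on the free-turning round turntable, where the whole jar just spins if its cap is turned. Set it down upright and fully home in the square nest on the bench, which keeps it from turning, then screw its blue cap clockwise to its stop, where the white pointer on the cap meets the black mark on the jar, and let go. Leave the jar with the orange cap where it stands.

Things in the scene. Friction and masses are not known exactly. Their poses are not given: they have to be found in the camera images.
- blue_jar_grip (a point): Centre of the blue cap (44 mm across, 30 mm tall, stiff: 0.12 N m), 69 mm over the underside of a loose white jar, 60 mm square, 44 mm high to its shoulder, 84 mm in all, 0.17 to 0.31 kg; a turntable 24 mm high carries it. Grip here from above, 20 N or more; the cap can carry and swing the jar. Axes are the jar's: x, y square to its sides, z up. Black mark: middle of its -x side.
- nest: Square holder fixed to the bench, grey walls on a 110 mm aluminium plate. Origin: centre of its underside; x, y square to the walls, z up. Pocket 68 mm wide, floor at 8 mm, walls upright to 28 mm, then flared to 84 mm wide at 38 mm. Takes the jar in any quarter turn, with 8 degrees of play either way; seated, the cap's centre is 77 mm above the origin.
- blue_cap (a joint): Turn of the blue cap on its jar, rad: 0 fully loose, grows as the cap turns clockwise seen from above, stop at 0.9 (closed), where the raised white pointer on the cap meets the black mark on the jar. Stays where it is left; starts at 0 to 0.15.
- orange_jar_grip (a point): Centre of the orange cap of a like jar, a bystander, loose on the bench: 60 mm square, 84 mm high, this point 69 mm above its underside; x, y square to its sides, z up.
There are look-alikes about, which are no part of the job. What is shaped like the part that bears blue_jar_grip but green or turquoise is not meant.

How it is judged:
By the outcome, as a careful person would: the job done as asked, in the order asked, and still so for the second after the job is handed in, with the robot touching nothing.
It also fails if it takes over 46 s, if anything falls off the work surface, if the arm or the gripper's body presses on something with over 40 N, if the wrist force passes 120 N, or if a joint passes its speed limit or range.

ROBOT

A 6-joint arm with a two-finger parallel gripper is mounted at the origin on a cart in front of the work surface, level with it; the furniture and walls round the work are solid. World frame = base frame: x ahead of the robot, y to its left, z up, the work surface at z = 0. Lengths are in mm, angles in rad, forces in N, time in s.
With the tool pointing down it reaches from about 325 to 900 mm from the base axis. Payload 6.1 kg.
Tool frame: the origin (TCP) lies between the finger pads; the fingertips stand 19 mm ahead of it and the grasp point (between the pads) is the TCP; z points along the fingers, y is the line along which they close (so a half turn about z gives the same grasp; the last joint's range is limited). The gripper opens to 87 mm and grips with 3 to 60 N. Pads are 19 mm wide; open, the fingers measure 117 mm over their backs; the gripper's body (75 mm by 190 mm) begins 51 mm behind the grasp point.
Start: joints at [1.055, 0.22, 1.526, -0, 1.395, -0.126], TCP at [237.5, 578.109, 241.538] pointing down, gripper open.
Joint ranges: [-2.98, 2.98], [-0.91, 2.08], [0.09, 2.57], [-1.24, 4.39], [0.2, 2.65], [-2.68, 2.68]. Speed limits (rad/s): [2.57, 2.57, 3.01, 3.14, 3.14, 3.14].

INTERFACE

Orientations are given as [roll, pitch, yaw] about the fixed x, y, z axes, in that order (R = Rz(yaw) Ry(pitch) Rx(roll)).
In Python, from plant import r, ungrasp, gripper_close, inverse_kinematics, sensors, viewer, job, nets gives the robot as it stands. The module is installed in compiled form; this text tells all that it offers. Calls block until the motion is done:
- r.goto(position, orientation): joint-space move of the TCP to a pose.
- r.line_to(position, vel=150, ori=None, threshold=None): straight line of the TCP; ori=None keeps the orientation; vel is the mean speed in mm/s. With threshold (N) it stops when the force on the tool has changed by that much, and returns True; else False.
- r.move_joints(angles): joint-space move.
- ungrasp() and gripper_close(squeeze=None): open the fingers fully, or close them until they stop; squeeze is the grip in N (None keeps the last).
- r.wait(seconds).
- inverse_kinematics(position, orientation): joint angles nearest the present ones, or None.
- sensors.get_obs(): the state.
- viewer.snapshot(name): name is "scene" or "top" or "wrist"; returns a dict with "image" (384x512x3 uint8, red, green, blue), "fx", "fy", "cx", "cy" (pixels), "T" (4x4, takes a point from camera to world coordinates); the wrist camera has in their place "mount" (4x4, takes a point from camera to tool coordinates, whose origin is the TCP and whose axes are the flange's). Camera axes: x right, y up, looking along -z (the intrinsics and any distortion apply to the point x, -y, -z); pixel columns grow to the right and rows downward; lengths in mm; the calibration is good to about 2 mm. A picture is of the moment at which its call begins: read the wrist's pose just before it. There is no depth.
A pose or a line that the arm cannot do raises r.MotionError and nothing moves.
- job.finish_job(): hands the job in; it is judged then, once.
Trained networks look in a picture, given as the dict that the camera call returned (one of the last four; its "shot" number tells which), for a name from the list of things; names that differ only in an ending like _2 or _b are one class to them, and where a whole thing is asked for, a point or a joint stands for the part that bears it (a point fixed in the world has none). Each returns a list of dicts, best first, with "confidence" (0 to 1); they miss things now and then, are a little off and sometimes report something else, mostly with a low value. They report only what shows in the picture. A call takes as long as a camera call. They do not tell look-alikes from the thing itself.
- nets.boxes_of(picture, target): "uv" ([column, row] in pixels, amid what is visible of it).
- nets.landmark_of(picture, target): "uv" ([column, row] in pixels: a listed point, or the origin of a listed thing).
The state is a dict: "clock": time; "joint_positions": joint angles; "qd": joint speeds; "joint_efforts": joint torques, N m; "ee_pos": TCP position; "tcp_rot": TCP orientation; "contact_force": force on the tool from outside, world axes, zero at the start; "wrist_torque": the same for the moment, N m; "gripper_width": opening from 0.0 (shut) to 1.0 (fully open); "grip_force": force on a finger pad.
Only numpy, scipy, OpenCV 4.12 (cv2) and the standard library are available. Lean on these libraries where they do the work, as an engineer would, in place of code of your own. Each camera call takes 0.05 s, during which the arm holds its last target. There are 200 camera calls.

## Working session

There is one attempt and no reset: what is moved stays moved. The work goes in short steps, each a Python script; the robot and the scene stay as the last script left them, time stands still between calls to the robot, and variables do not carry over. Pictures are saved under pics/ and viewed, at most 10 in all, crops included, and the job is handed in when it is done.

```bash
mkdir -p pics; cat > h.py <<'E'
from plant import r, ungrasp, gripper_close, inverse_kinematics, sensors, viewer, job, nets
import numpy as np, cv2
from scipy.spatial.transform import Rotation as Ro
def camT(p,o=None):
    if "T" in p: return np.array(p["T"])
    T=np.eye(4);T[:3,3]=o["ee_pos"]
    q=np.array(o["tcp_rot"],float)
    T[:3,:3]=q if q.shape==(3,3) else Ro.from_euler("xyz",q).as_matrix()
    return T@np.array(p["mount"])
def ray(p,uv,T):
    d=np.array([(uv[0]-p["cx"])/p["fx"],-(uv[1]-p["cy"])/p["fy"],-1.])
    return T[:3,3],T[:3,:3]@d
def atz(p,uv,z,T):
    c,d=ray(p,uv,T); return c+d*(z-c[2])/d[2]
def proj(p,X,T):
    c=np.linalg.inv(T)@np.append(X,1); return [p["cx"]-p["fx"]*c[0]/c[2],p["cy"]+p["fy"]*c[1]/c[2]]
def save(n,im): cv2.imwrite(f"pics/{n}.png",cv2.cvtColor(im,cv2.COLOR_RGB2BGR))
def grab(n):
    o=sensors.get_obs(); p=viewer.snapshot(n); return p,camT(p,o)
E
python3 - <<'E'
from h import *
o=sensors.get_obs(); print(o)
ims=[]
for n in ["scene","top"]:
    p,T=grab(n); ims.append(p["image"]); print(n,{k:v for k,v in p.items() if k not in("image",)})
    for t,z in [("blue_jar_grip",93),("nest",0),("orange_jar_grip",69)]:
        for d in nets.landmark_of(p,t)[:4]: print(n,t,d["uv"],round(d["confidence"],2),atz(p,d["uv"],z,T).round(0))
save("a",cv2.resize(np.vstack(ims),(600,900))[:600]) if 0 else [save("s"+str(i),cv2.resize(m,(800,600))) for i,m in enumerate(ims)]
E
```

```text
{'clock': 0.0, 'joint_positions': array([ 1.05487848e+00,  2.21239311e-01,  1.52760523e+00, -1.47160680e-05,
        1.39474167e+00, -1.26113834e-01]), 'qd': array([0.00048321, 0.00200031, 0.00154389, 0.00040681, 0.00040898,
       0.00176526]), 'joint_efforts': array([-3.10801253e-03, -4.94629133e+01, -3.87360799e+01,  6.95439172e-02,
        5.75317384e-02, -1.64176176e-04]), 'ee_pos': array([237.22354199, 577.5848162 , 240.43219635]), 'tcp_rot': array([-3.13961311e+00, -2.36380742e-04,  2.75179100e+00]), 'contact_force': array([-0.15280517, -0.35596636,  0.52783786]), 'wrist_torque': array([ 0.01274116,  0.0039127 , -0.00628483]), 'grip_force': 0.0, 'gripper_width': 1.0008403343759074}
scene {'fx': 401.16342945027634, 'fy': 401.16342945027634, 'cx': 252.44630960892596, 'cy': 191.64733284565054, 'T': array([[ 7.93065405e-01,  3.33524621e-01, -5.09714225e-01,
         1.00146921e+01],
       [-6.08871694e-01,  4.58714223e-01, -6.47191256e-01,
        -6.35646553e+02],
       [ 1.79589462e-02,  8.23615559e-01,  5.66864082e-01,
         6.73012078e+02],
       [ 0.00000000e+00,  0.000
[... 366 characters left out ...]
663, 'fy': 445.3768663, 'cx': 249.5107464896181, 'cy': 198.3264670582529, 'T': array([[ 1.90859859e-02,  9.98752341e-01, -4.61463553e-02,
         5.09156170e+02],
       [-9.99700766e-01,  1.83570962e-02, -1.61677329e-02,
         3.63636689e+01],
       [-1.53004480e-02,  4.64411239e-02,  9.98803844e-01,
         1.16436629e+03],
       [ 0.00000000e+00,  0.00000000e+00,  0.00000000e+00,
         1.00000000e+00]]), 'shot': 2}
top blue_jar_grip [139.5, 226.2] 0.8 [487. 318.  93.]
top blue_jar_grip [210.1, 184.0] 0.76 [592. 150.  93.]
top blue_jar_grip [201.8, 241.6] 0.63 [453. 166.  93.]
top nest [319.2, 248.3] 0.9 [ 436. -128.    0.]
top orange_jar_grip [263.4, 164.8] 0.93 [643.  21.  69.]
```

View pics/s0.png

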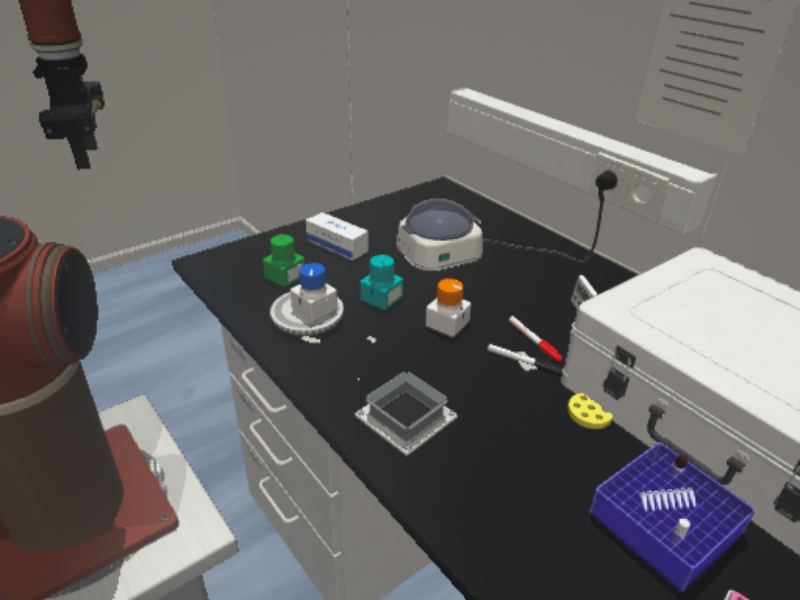

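View pics/s1.png

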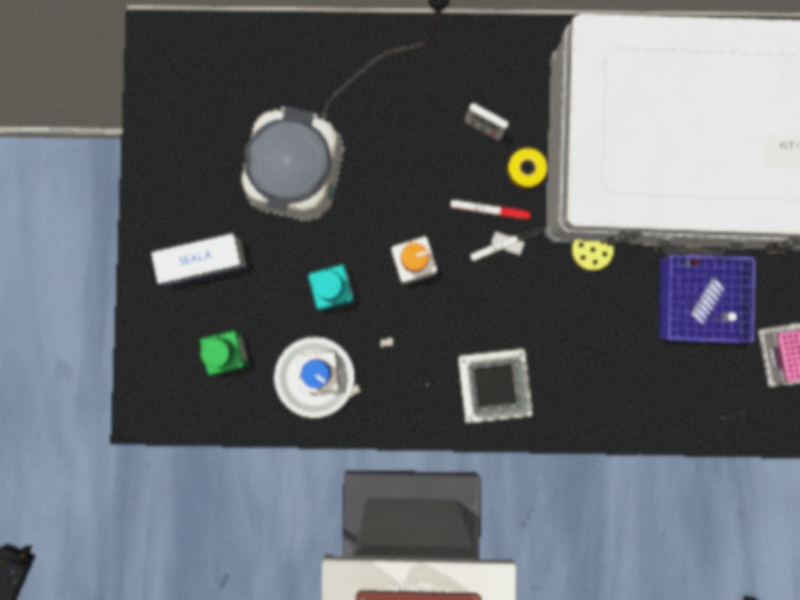

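The blue jar sits on the turntable at top-view pixel (316,373) of the 800×600 picture, about (453,166) in world coordinates. The nest is at (495,385), about (440,-124). Green and turquoise are the decoys. Next I'll look at the nest and then the jar from close by.

```bash
python3 - <<'E'
from h import *
ims=[]
for name,t,xy,z in [("nest","nest",(440,-124),0),("jar","blue_jar_grip",(454,165),93)]:
    r.goto([xy[0]-30,xy[1],z+190],[np.pi,0,np.pi/2+np.arctan2(xy[1],xy[0])])
    r.wait(.3)
    p,T=grab("wrist"); ims.append(p["image"]); np.savez(f"w_{name}",im=p["image"],T=T,k=[p[k] for k in("fx","fy","cx","cy")])
    print(name,p["fx"],T[:3,3].round(),T[:3,2].round(2),[k for k in p],sensors.get_obs()["clock"],sensors.get_obs()["joint_positions"].round(2))
    for d in nets.landmark_of(p,t)[:3]: print(d["uv"],round(d["confidence"],2),atz(p,d["uv"],z,T).round(1))
    save("w_"+name,p["image"])
save("w2",np.vstack(ims)[:, :][::1]) 
cv2.imwrite("pics/w2.png",cv2.resize(cv2.cvtColor(np.hstack(ims),cv2.COLOR_RGB2BGR),(800,300)))
E
```

```text
nest 338.67533505754346 [430. -54. 334.] [0.07 0.25 0.96] ['image', 'fx', 'fy', 'cx', 'cy', 'mount', 'shot'] 3.3167 [-0.48 -0.23  2.07  0.    1.3  -0.2 ]
[282.5, 166.3] 0.58 [ 442.  -122.2    0. ]
jar 338.67533505754346 [400. 232. 427.] [-0.09  0.25  0.96] ['image', 'fx', 'fy', 'cx', 'cy', 'mount', 'shot'] 4.8833 [ 0.2  -0.22  1.89 -0.    1.47 -0.15]
[367.5, 41.6] 0.93 [480.1 317.4  93. ]
[288.0, 187.6] 0.73 [462.2 165.3  93. ]
[392.1, 230.9] 0.62 [582.5 158.8  93. ]
```

View pics/w_jar.png

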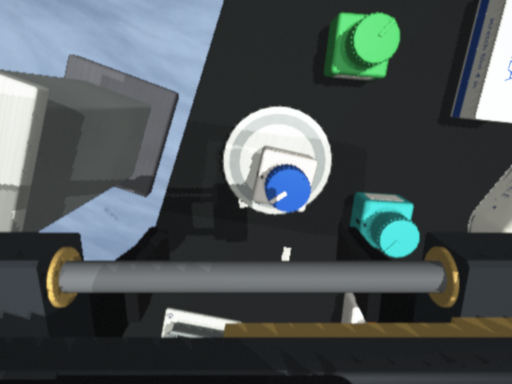

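View pics/w_nest.png

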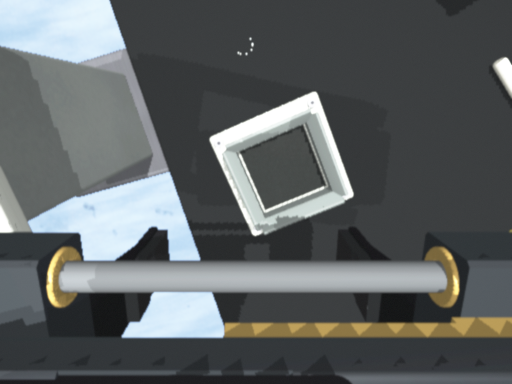

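The jar's cap is at (288,187), with its white pointer toward lower left at (279,197). The nest plate is a clean quadrilateral with corners (212,142), (316,94), (352,195) and (256,234). Next I'll measure the centres and the yaws.

```bash
python3 - <<'E'
from h import *
def blue(im):
    h=cv2.cvtColor(im,cv2.COLOR_RGB2HSV); m=cv2.inRange(h,(105,150,90),(118,255,255))
    n,l,s,c=cv2.connectedComponentsWithStats(m); return [(c[i],s[i,4]) for i in np.argsort(-s[1:,4])[:2]+1]
rays=[]
for n in("scene","top"):
    p,T=grab(n); 
    for c,a in blue(p["image"]): print(n,c.round(1),a,atz(p,c,101,T).round(1))
def ld(n):
    d=np.load(f"w_{n}.npz"); return dict(zip(("fx","fy","cx","cy"),d["k"]),image=d["im"]),d["T"]
p,T=ld("jar")
for c,a in blue(p["image"]): print("wrist",c.round(1),a,atz(p,c,101,T).round(1))
p2,T2=ld("nest")
Q=np.array([atz(p2,c,4,T2)[:2] for c in[(212,142),(316,94),(352,195),(256,234)]]); print(Q.round(),Q.mean(0))
e=np.roll(Q,-1,0)-Q; print("edges",np.hypot(*e.T).round(),np.degrees(np.arctan2(e[:,1],e[:,0])).round(1))
I=[atz(p2,c,8,T2)[:2] for c in[(240,153),(304,126),(327,186),(266,211)]];I=np.array(I);print(I.round(),I.mean(0));e=np.roll(I,-1,0)-I; print(np.hypot(*e.T).round(),np.degrees(np.arctan2(e[:,1],e[:,0])).round(1))
save("crop",cv2.resize(p["image"][140:220,230:330],(800,640),interpolation=cv2.INTER_CUBIC)[:600])
E
```

```text
scene [199.3 176.2] 218 [454.2 157.5 101. ]
top [202.1 237.7] 161 [462.3 164.9 101. ]
wrist [287.8 187.3] 1463 [460.4 167.2 101. ]
wrist [511.  72.] 1 [611.4 336.4 101. ]
[[ 382.  -80.]
 [ 489.  -63.]
 [ 502. -169.]
 [ 397. -183.]] [ 442.66921636 -123.84939889]
edges [108. 106. 106. 105.] [   8.6  -82.8 -172.2   98.5]
[[ 405.  -97.]
 [ 471.  -89.]
 [ 479. -152.]
 [ 414. -160.]] [ 442.46711303 -124.39890456]
[66. 64. 66. 64.] [   7.1  -82.4 -172.3   97.9]
```

View pics/crop.png

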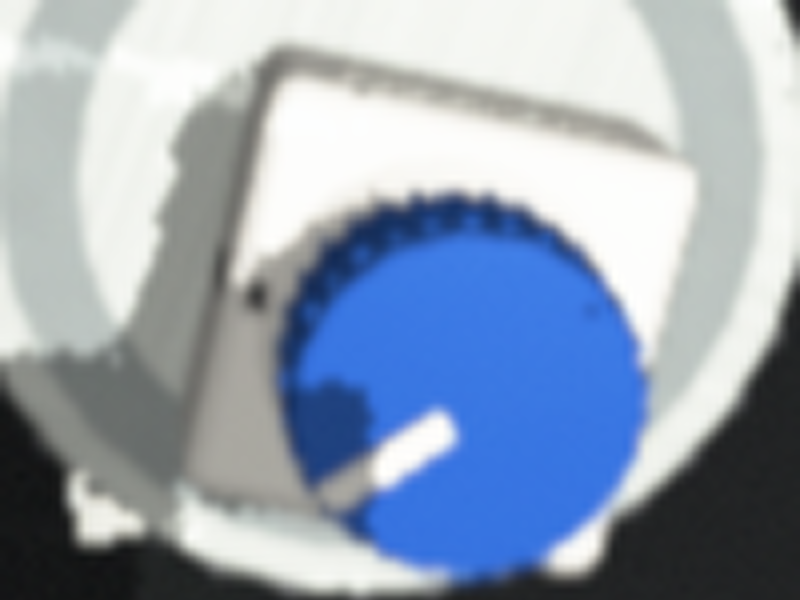

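The nest centre is (442.5,-124) with yaw about 7.7° (edges measure about 106 mm and 65 mm, as they should). The jar's black mark is on its left side in the crop, at about (262,177) in the full image. Next I'll get the jar's yaw, then grasp and lift.

```bash
python3 - <<'E'
from h import *
d=np.load("w_jar.npz"); p=dict(zip(("fx","fy","cx","cy"),d["k"])); T=d["T"]
Q=np.array([atz(p,c,68,T)[:2] for c in[(263.8,148),(316.9,160.6),(253.1,200)]])
e=Q[1:]-Q[0]; print(Q.round(1),np.hypot(*e.T).round(1),np.degrees(np.arctan2(e[:,1],e[:,0])).round(1),"ctr",(Q[1]+Q[2])/2)
m=atz(p,(261,176),68,T)[:2]; print("mark",m, np.degrees(np.arctan2(*(m-(460.5,166))[::-1])))
a=atz(p,(270.5,202),108,T)[:2];b=atz(p,(285.5,193),108,T)[:2]; print("pointer",a,b,np.degrees(np.arctan2(*(a-b)[::-1])))
E
```

```text
[[426.9 191.9]
 [485.  198.6]
 [435.8 134.1]] [58.5 58.4] [  6.6 -81.3] ctr [460.41373691 166.32637925]
mark [434.63163108 162.44683347] -172.1790410490787
pointer [448.56255277 148.90386396] [459.08616614 162.44456013] -127.85378240128446
```

Jar centre (460.4,166.3), yaw about 7.7° (58.5 mm sides against 60, fine), so almost no turn is needed for the nest. The pointer is 44° short of the mark, which agrees with the 0.9 rad stop.

```bash
python3 - <<'E'
from h import *
o=[np.pi,0,2.3]
x,y=460.4,166.3
r.goto([x,y,170],o)
print(r.line_to([x,y,94],vel=100,threshold=10))
gripper_close(40); ob=sensors.get_obs(); print(ob["gripper_width"]*87,ob["grip_force"],ob["ee_pos"],ob["joint_positions"][5],ob["clock"])
r.line_to([x,y,150],vel=100); r.wait(.2)
ob=sensors.get_obs(); print(ob["contact_force"],ob["gripper_width"]*87,ob["clock"])
r.goto([442.5,-124.2,160],o); r.wait(.3)
ob=sensors.get_obs(); print(ob["contact_force"],ob["ee_pos"],ob["tcp_rot"],ob["clock"])
ims=[]
p,T=grab("scene");u=np.array(proj(p,[442,-124,100],T)).astype(int);ims.append(p["image"][u[1]-60:u[1]+60,u[0]-65:u[0]+65])
p,T=grab("wrist");ims.append(p["image"])
save("c",np.hstack([cv2.resize(i,(400,370)) for i in ims]))
E
```

```text
False
43.55224336009818 39.99956343322992 [460.31554961 166.26044105  94.01574191] -0.5438026464283239 7.2917
[ 0.40839669  0.03562789 -2.79370794] 42.964055804000495 8.2
[ 0.07599974 -0.65558503 -2.47756899] [ 442.7280915  -123.39262666  159.97330281] [ 3.14154482e+00 -1.12338717e-04  2.30158251e+00] 9.6167
```

View pics/c.png

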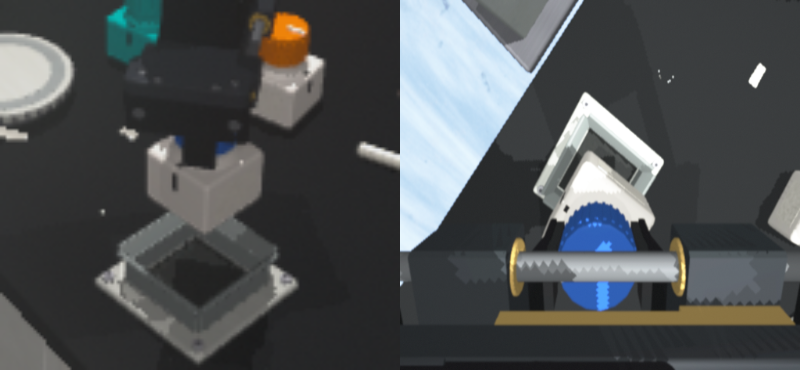

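The jar hangs upright over the nest, with its edges parallel to the nest's in the wrist view (right half). Insert it.

```bash
python3 - <<'E'
from h import *
x,y=442.5,-124.2
print(r.line_to([x,y,112],vel=80,threshold=12))
print(r.line_to([x,y,80],vel=40,threshold=12))
ob=sensors.get_obs(); print(ob["contact_force"],ob["ee_pos"])
print(r.line_to([x,y,74],vel=15,threshold=8)); r.wait(.2)
ob=sensors.get_obs(); print(ob["contact_force"],ob["wrist_torque"],ob["ee_pos"],ob["joint_positions"].round(3),ob["clock"])
E
```

```text
False
False
[ 1.01655059 -0.48411853 -1.42156795] [ 442.71955737 -124.30904535   80.20268712]
True
[-1.57726955  0.15116489  5.4056549 ] [0.04831827 0.17321119 0.00438139] [ 443.08846896 -124.49626206   77.96475454] [-0.445  0.015  2.083 -0.     1.042 -1.175] 11.9167
```

Contact came at 78 mm. The grip was 1 mm over the cap centre, so the expected height is 78 and the jar is seated. Now the turn, watching the torque.

```bash
python3 - <<'E'
from h import *
ob=sensors.get_obs(); q=ob["joint_positions"].copy(); q0=q[5]; t0=ob["wrist_torque"][2]
for i in range(32):
    q[5]+=0.045; r.move_joints(q); r.wait(.05)
    ob=sensors.get_obs(); t=ob["wrist_torque"][2]-t0
    print(round(ob["joint_positions"][5]-q0,3),round(t,3),ob["contact_force"].round(1),end=" | ")
    if abs(t)>0.45: break
print(q[5]-q0,ob["clock"],ob["ee_pos"])
p,T=grab("scene");u=np.array(proj(p,[442,-124,60],T)).astype(int);a=p["image"][u[1]-60:u[1]+60,u[0]-65:u[0]+65]
p,T=grab("wrist")
save("d",np.hstack([cv2.resize(a,(400,370)),cv2.resize(p["image"][90:320,200:460],(400,370))]))
E
```

```text
0.044 0.106 [ 1.   3.2 -0.4] | 0.088 0.09 [-0.1  2.8  0.6] | 0.133 0.08 [0.3 2.4 0.9] | 0.178 0.029 [-0.9  2.3  1.8] | 0.223 0.011 [-0.7  1.4  1.9] | 0.268 0.052 [-0.7  1.2  1. ] | 0.313 -0.006 [-0.5  1.4  2. ] | 0.358 0.007 [-0.2  0.7  1.4] | 0.403 -0.042 [-0.1  1.1  1.3] | 0.448 0.006 [ 1.4 -0.7  2.3] | 0.493 -0.049 [-0.2  1.3  0.9] | 0.538 -0.034 [0.2 2.  2.3] | 0.583 0.033 [1.  0.8 1.3] | 0.628 -0.017 [0.2 0.7 3. ] | 0.673 0.021 [0.7 1.  2.1] | 0.718 -0.015 [0.6 0.4 2.4] | 0.763 0.007 [1.7 0.8 3. ] | 0.808 -0.063 [-0.  -0.   2.3] | 0.854 0.165 [3.8 3.3 2.6] | 0.898 0.56 [0.6 7.6 5.5] | 0.9000000000000001 17.9167 [ 443.1661668  -123.46405222   78.16539829]
```

View pics/d.png

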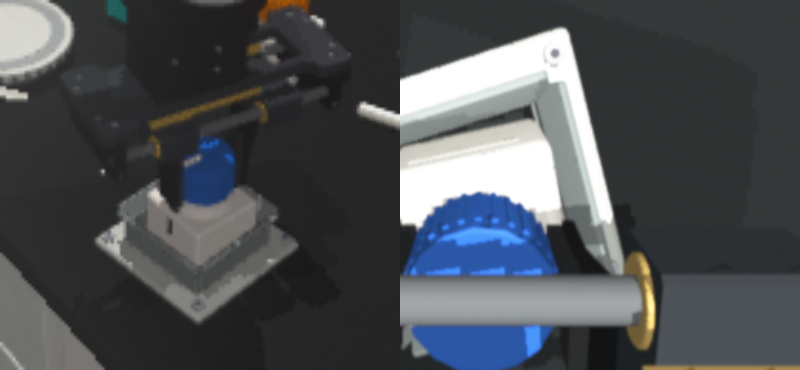

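Torque rises sharply (0.17, then 0.56 N m) at 0.90 rad, as expected for a 0.77 rad gap plus the nest's play. I'll release, rise and check.

```bash
python3 - <<'E'
from h import *
q=sensors.get_obs()["joint_positions"].copy(); q[5]+=.03; r.move_joints(q); r.wait(.15)
print(sensors.get_obs()["wrist_torque"])
ungrasp(); o=sensors.get_obs(); e=o["ee_pos"]
r.line_to([e[0],e[1],170],vel=100)
r.goto([430,-160,270],[np.pi,0,np.pi/2-.27]); r.wait(.3)
p,T=grab("wrist"); u=np.array(proj(p,[443,-124,80],T)).astype(int);print(u,sensors.get_obs()["clock"])
a=p["image"][max(0,u[1]-50):u[1]+50,u[0]-55:u[0]+55]; np.savez("w_end",im=p["image"],T=T,k=[p[k] for k in("fx","fy","cx","cy")])
p,T=grab("scene");v=np.array(proj(p,[442,-124,60],T)).astype(int);b=p["image"][v[1]-40:v[1]+40,v[0]-44:v[0]+44]
print(max(0,u[1]-50),u[0]-55,a.shape)
save("f",np.hstack([cv2.resize(i,(400,370),interpolation=cv2.INTER_CUBIC) for i in(a,b)]))
E
```

```text
[0.95698585 0.27811563 0.43771128]
[256 138] 21.325
88 201 (100, 110, 3)
```

View pics/f.png

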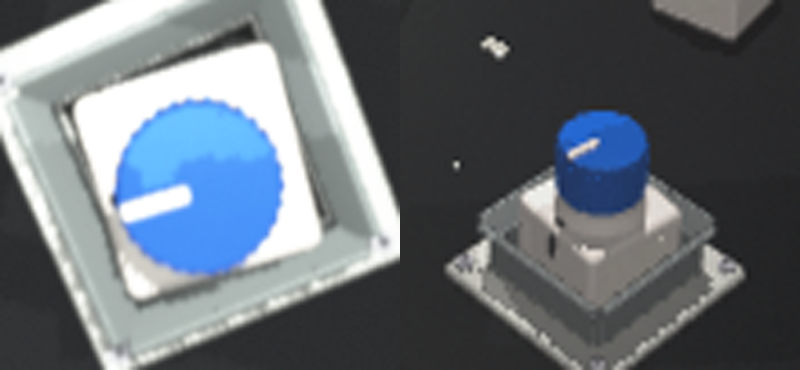

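The pointer runs parallel to the jar's edges (about 17° in the picture for both) and ends at the black mark on the left. The jar sits level inside the pocket walls and the robot is clear. Handing in.

```bash
python3 -c "
from h import *
print(job.finish_job())"
```

```text
the job is handed in; nothing more can be done
None
```

The blue-capped jar stands seated in the nest with its cap screwed to the stop (pointer at the black mark) and released; I never went near the orange jar, and the job is handed in at about 21 s of the 46 s allowed.

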